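Sort two drive pulleys by keyway onto their test stands

ROBOT

A 6-joint arm with a two-finger parallel gripper is mounted at the origin on the work surface. World frame = base frame: x ahead of the robot, y to its left, z up, the work surface at z = 0. Lengths are in m, angles in rad, forces in N, time in s.
With the tool pointing down it reaches from about 0.35 to 0.775 m from the base axis. Payload 5.5 kg.
Tool frame: the origin (TCP) lies at the very end of the fingers, on their centre line; the grasp point (between the pads) lies 19 mm behind it; z points along the fingers, y is the direction in which the jaws open and shut (so a half turn about z gives the same grasp; the last joint's range is limited). The gripper opens to 85 mm and grips with 20 to 120 N. Pads are 22 mm wide; open, the fingers measure 114 mm over their backs; the gripper's body (76 mm by 85 mm) begins 54 mm behind the grasp point. The pads swing forward as they close: fully open they stand 13 mm farther back than shut.
Start: joints at [-1.483, 0.313, 0.046, 1.304, 0, 1.431], TCP at [0.13, -0.56, 0.231] pointing down, gripper open.
Joint ranges: [-2.76, 2.76], [-0.86, 1.69], [-1.03, 1.26], [-2.2, 2.34], [-1.47, 1.5], [-3.14, 3.14]. Speed limits (rad/s): [2.57, 2.57, 3.14, 3.14, 3.14, 3.14].

INTERFACE

Orientations are given as a unit quaternion [w, x, y, z].
In Python, from workcell import get_state, vision, workorder, silhouettes, tip_of gives the robot as it stands.
- The arm moves only by the shell command python3 -m inch 'ROWS' [FORCE]. ROWS is JSON, a list of rows, each a list of 7 numbers: the shift along the tool's x, y, z in cm, then the turn, a rotation vector about the tool's x, y, z in degrees, then the finger opening in cm, from 0 to 8.54. In form: [[dx, dy, dz, rx, ry, rz, hand], ...]. A call has 1 to 5 rows; each row shifts and turns the commanded pose from where the row before left it, along the tool's axes as they then stand; what a row does not reach is not made up. A row lasts 1/10 s, in which the tool goes at most 50 mm and 8.59 degrees, less where a joint would pass 70% of its speed; a pose out of reach is approached as far as the arm can. A call with a gripper value outside its range is refused whole. The fingers move at their own pace and stop on an object; FORCE is the grip in N (left out, the last holds). Time passes only in rows, so rows that do not move let the fingers close. It gives the time, the measured TCP pose, the force and the opening at its end, in the units of the state.
- get_state(): the state, without advancing time (a new reading comes with each control period).
- vision.read_camera(name): name is "scene" or "top" or "wrist"; returns a dict with "pixels" (420x560x3 uint8, red, green, blue), "depth" (420x560 float32, m along the optical axis (not along the pixel's ray), 0 where there is no reading), "mtx" (3x3 intrinsics, pixels), "T" (4x4, takes a point from camera to world coordinates); the wrist camera has in their place "tool_from_camera" (4x4, takes a point from camera to tool coordinates, whose origin is the TCP and whose axes are the flange's). Camera axes: x right, y up, looking along -z (the intrinsics and any distortion apply to the point x, -y, -z); pixel columns grow to the right and rows downward; lengths in m; the calibration is good to about 2 mm. The wrist camera is an equidistant fisheye: a pixel r from the principal point sees the ray r / f radians off the axis. A picture is of the moment at which its call begins: read the wrist's pose just before it.
- workorder.hand_in(): hands the job in, once; it reports no verdict.
Trained networks look in a picture, given as the dict that the camera call returned (one of the last four; its "shot" number tells which), for a name from the list of things; names that differ only in an ending like _2 or _b are one class to them, and where a whole thing is asked for, a point or a joint stands for the part that bears it (a point fixed in the world has none). Each returns a list of dicts, best first, with "confidence" (0 to 1); they miss things now and then, are a little off and sometimes report something else, mostly with a low value. They report only what shows in the picture. A call takes as long as a camera call. They do not tell look-alikes from the thing itself.
- silhouettes(picture, label): "mask" (420x560 bool, what is visible of it) and "location" ([column, row] in pixels, amid what is visible of it).
- tip_of(picture, label): "location" ([column, row] in pixels: a listed point, or the origin of a listed thing).
The state is a dict: "clock": time; "joint_pos": joint angles; "qvel": joint speeds; "tau": joint torques, N m; "tcp_pos": TCP position; "orientation": TCP orientation; "wrist_force": force on the tool from outside, world axes, zero at the start; "ft_torque": the same for the moment, N m; "finger_gap": finger opening in m.
Only numpy, scipy, OpenCV 4.12 (cv2) and the standard library are available. Lean on these libraries where they do the work, as an engineer would, in place of code of your own. Each camera call takes 0.05 s, during which the arm holds its last target.

TASK

Two of the three aluminium belt pulleys have a key slot, one close beside the hub and one open at the rim; the third pulley has none and is not wanted. Seat each slotted pulley on the test stand whose red key pin suits it, hub up, lying flat and fully down on the board with the pin in its slot, and let go.

Things in the scene. Friction and masses are not known exactly. Their poses are not given: they have to be found in the camera images.
- pulley_inner: Loose aluminium pulley, 0.3-0.65 kg, hub up. Disc 120 mm across: blue web 16 mm thick to radius 42, bare rim 20 mm thick from 42 to 60. Round hub to grip: 46 mm across, bore 32 mm right through, top 60 mm above the underside. Key slot through the web beside the hub, radius 23 to 42 mm, about 24 degrees either side of +x; rim whole. Origin: bore axis at the underside; z up, +x to the slot.
- pulley_rim: Loose aluminium pulley, same sizes, hub and mass, but web whole; its key slot is a notch through the rim, radius 42 to 60 mm, open at the edge, about 20 degrees either side of +x. Origin: bore axis at the underside; z up, +x to the notch. A third such pulley with no slot lies beside them, unlisted and not wanted.
- stand_inner: Fixed plywood board 120 x 120 mm, 18 mm thick, with a dark steel shaft upright at its centre: 26 mm across for 30 mm above the board, then tapering to 10 mm at its top, 70 mm above the board. Red key pin, 12 mm across (9 at its top), 18 mm high, 32 mm from the shaft axis towards +x: for the slot beside the hub. Origin: shaft axis at the board's underside, on the bench; z up.
- stand_rim: Fixed stand like the other, same board and shaft, but its red key pin stands 51 mm from the shaft axis towards +x, near the board's edge: for the notch in the rim. Origin: shaft axis at the board's underside, on the bench; z up.
Things that resemble listed ones, but are neither listed nor needed, are in the scene too. Leave any green or orange look-alike of the pulley_rim alone.

How it is judged:
At the end, for the whole second after the job is handed in: Each slotted pulley is at rest, hub up, on the shaft of the stand with the matching key pin: axis within 12 mm of the shaft, underside within 6 mm of the board (so the pin is in the slot), tilted less than 0.1 rad (horizontal distance between pulley_inner and stand_inner below 0.012 m and z of pulley_inner in the frame of stand_inner between 0.012 and 0.024 m and angle between each of pulley_inner, pulley_rim's own z axis and vertical below 0.1 rad and linear speed of each of pulley_inner, pulley_rim below 0.02 m/s and horizontal distance between pulley_rim and stand_rim below 0.012 m and z of pulley_rim in the frame of stand_rim between 0.012 and 0.024 m); the robot touches nothing.
It also fails if it takes over 64 s, if anything falls off the work surface, if the arm or the gripper's body presses on something with over 40 N, if the wrist force passes 120 N, or if a joint passes its speed limit or range.

## Working session

There is one attempt and no reset: what is moved stays moved. The work goes in short steps, Python scripts to look and compute and a shell command to move; the robot and the scene stay as the last step left them, time stands still between calls to the robot, and variables do not carry over. Pictures are saved under pics/ and viewed, and the job is handed in when it is done.

```bash
ls; mkdir -p pics; cat > h.py <<'E'
import numpy as np, cv2
from workcell import get_state, vision, workorder, silhouettes, tip_of
from scipy.spatial.transform import Rotation as R
def Rq(q): return R.from_quat([q[1],q[2],q[3],q[0]])
def cloud(p):
    # world cloud for scene/top
    d=p["depth"]; K=p["mtx"]; v,u=np.mgrid[0:420,0:560]
    x=(u-K[0,2])/K[0,0]*d; y=(v-K[1,2])/K[1,1]*d
    P=np.stack([x,-y,-d],-1)
    W=P@p["T"][:3,:3].T+p["T"][:3,3]
    W[d==0]=np.nan
    return W
E
cat > a.py <<'E'
from h import *
s=get_state(); print({k:np.round(v,3) for k,v in s.items()})
for n in ["scene","top"]:
    p=vision.read_camera(n); print(n,[k for k in p], p["mtx"].round(1).tolist(), p["T"].round(3).tolist())
    np.save(f"pics/{n}_d.npy",cloud(p)); 
    cv2.imwrite(f"pics/{n}0.png",p["pixels"][:,:,::-1]); W=cloud(p)
    for l in ["pulley_inner","pulley_rim","stand_inner","stand_rim"]:
        for f in (silhouettes,tip_of):
            for r in f(p,l)[:4]:
                c,w=np.round(r["location"]).astype(int); print(l,f.__name__,round(r["confidence"],2),c,w,W[min(w,419),min(c,559)].round(3))
print(get_state()["clock"])
E
python3 a.py
```

```text
pics
{'clock': np.float64(0.0), 'joint_pos': array([-1.483,  0.314,  0.045,  1.304,  0.   ,  1.431]), 'qvel': array([-0.002,  0.002, -0.001, -0.002, -0.   ,  0.   ]), 'tau': array([ 1.0000e-03, -4.8063e+01,  2.9853e+01,  1.9000e-02, -0.0000e+00,
        0.0000e+00]), 'tcp_pos': array([ 0.13, -0.56,  0.23]), 'orientation': array([-0.001,  0.994,  0.114,  0.   ]), 'wrist_force': array([0.992, 0.16 , 0.489]), 'ft_torque': array([ 0.053, -0.038,  0.004]), 'finger_gap': np.float64(0.085)}
scene ['pixels', 'depth', 'mtx', 'T', 'shot'] [[427.2, 0.0, 276.3], [0.0, 427.2, 217.7], [0.0, 0.0, 1.0]] [[0.333, -0.715, 0.614, 1.078], [0.943, 0.259, -0.21, -0.148], [-0.009, 0.649, 0.761, 0.777], [0.0, 0.0, 0.0, 1.0]]
pulley_inner call 0.71 240 225 [ 0.466 -0.026  0.028]
pulley_inner call 0.76 238 228 [ 0.462 -0.03   0.015]
pulley_rim call 0.77 331 194 [0.455 0.204 0.037]
pulley_rim call 0.77 339 145 [0.306 0.293 0.046]
pulley_rim call 0.77 388 175 [0.44  0.366 0.034]
pulley_rim call 0.78 336 198 [0.46  0.216 0.024]
pulley_rim call 0.63 387 178 [0.439 0.367 0.021]
stand_inner call 0.77 216 296 [ 0.63
[... 238 characters left out ...]
510.5, 215.1], [0.0, 0.0, 1.0]] [[-0.01, 0.996, -0.094, 0.38], [-1.0, -0.009, 0.012, 0.09], [0.011, 0.094, 0.996, 1.207], [0.0, 0.0, 0.0, 1.0]]
pulley_inner call 0.94 314 237 [ 0.437 -0.002  0.062]
pulley_inner call 0.63 317 234 [ 0.447 -0.014  0.001]
pulley_rim call 0.8 218 243 [0.426 0.214 0.061]
pulley_rim call 0.73 150 247 [0.418 0.365 0.062]
pulley_rim call 0.6 183 306 [0.287 0.291 0.06 ]
pulley_rim call 0.94 214 237 [0.442 0.229 0.004]
pulley_rim call 0.71 148 248 [0.418 0.385 0.001]
pulley_rim call 0.6 181 304 [0.287 0.306 0.001]
stand_inner call 0.66 363 157 [ 0.618 -0.116  0.066]
stand_inner call 0.61 366 161 [ 0.611 -0.124  0.056]
stand_rim call 0.67 240 153 [0.636 0.165 0.034]
0.9
```

View pics/scene0.png

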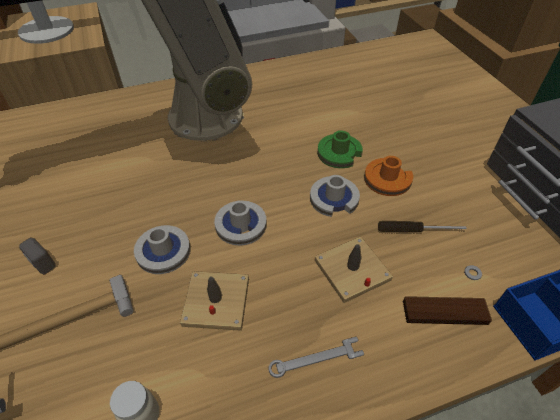

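View pics/top0.png

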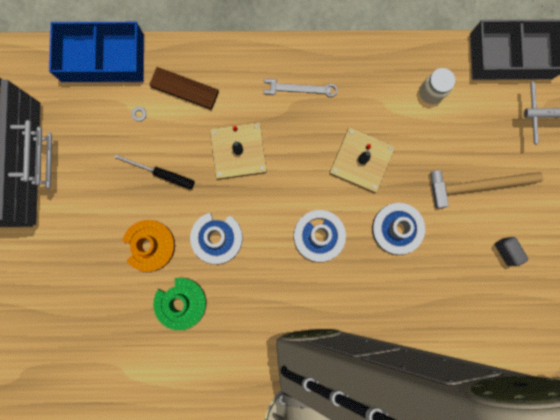

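The two slotted silver pulleys are easy to tell apart in the top view: the rim notch at about (215,238) and the inner slot at about (320,236). The plain pulley is at (402,228). The stand pins are at (235,128) for rim and (368,146) for inner. Next I'll measure them precisely.

```bash
cat > m.py <<'E'
from h import *
from scipy.optimize import least_squares
def fitcirc(P,r):
    f=lambda c:np.hypot(P[:,0]-c[0],P[:,1]-c[1])-r
    s=least_squares(f,P.mean(0),loss="soft_l1",f_scale=0.001); return s.x,np.abs(f(s.x)).mean()
def measure():
  for n in ["scene","top"]:
    p=vision.read_camera(n); W=cloud(p); img=p["pixels"].astype(int)
    for nm,c0 in {"inner":(.436,0.),"rim":(.434,.215),"plain":(.45,-.17)}.items():
        c=np.array(c0)
        for it in range(4):
            near=np.hypot(W[...,0]-c[0],W[...,1]-c[1])
            m=(near<.075)&(W[...,2]>.014)&(W[...,2]<.026)
            # outer convex hull of rim points
            P=W[m][:,:2].astype(np.float32)
            H=cv2.convexHull(P)[:,0]
            c,res=fitcirc(H,.0595)
        hub=W[(near<.035)&(W[...,2]>.056)&(W[...,2]<.066)]
        hh=cv2.convexHull(hub[:,:2].astype(np.float32))[:,0]; hc,hr=fitcirc(hh,.0225)
        ring=(W[...,2]<.009)&((near>.026)&(near<.04) if nm=="inner" else (near>.045)&(near<.057))
        s=W[ring][:,:2]; sc=np.median(s,0) if len(s) else np.array([0,0]); a=np.degrees(np.arctan2(*(sc-c)[::-1]))
        print(n,nm,"disc",c.round(4),round(res,4),"hub",hc.round(4),round(hr,4),"ztop",np.median(hub[:,2]).round(4),"slot",len(s),a.round(1))
    for nm,c0 in {"inner":(.62,-.12),"rim":(.64,.165)}.items():
        near=np.hypot(W[...,0]-c0[0],W[...,1]-c0[1])
        sh=W[(near<.06)&(W[...,2]>.08)]
        red=(img[...,0]>130)&(img[...,1]<70)&(img[...,2]<70)&(near<.1)
        rp=W[red]; rt=rp[rp[:,2]>.031]
        b=W[(near<.1)&(W[...,2]>.014)&(W[...,2]<.022)]; br=cv2.minAreaRect((b[:,:2]*1000).astype(np.float32))
        print(n,"stand",nm,"shaft",sh.mean(0).round(4),len(sh),"pin",rt.mean(0).round(4),len(rt),"board",np.round(br[0],1),np.round(br[1],1),round(br[2],1),"d",np.hypot(*(rt.mean(0)-np.r_[np.array(br[0])/1000,0])[:2]).round(4),"ang",np.degrees(np.arctan2(*(rt.mean(0)[:2]-np.array(br[0])/1000)[::-1])).round(1))
if __name__=="__main__": measure()
E
python3 m.py
```

```text
scene inner disc [ 0.4434 -0.0195] 0.0011 hub [ 0.4429 -0.0193] 0.0009 ztop 0.0596 slot 5 35.3
scene rim disc [0.44   0.2221] 0.0011 hub [0.4401 0.2216] 0.0011 ztop 0.0595 slot 70 -4.9
scene plain disc [ 0.4577 -0.205 ] 0.0013 hub [ 0.4575 -0.2048] 0.0008 ztop 0.0597 slot 0 155.9
scene stand inner shaft [ 0.6236 -0.1244  0.0859] 39 pin [ 0.651  -0.1374  0.0361] 10 board [ 621.9 -124.4] [120.3 122.7] 66.1 d 0.0319 ang -24.1
scene stand rim shaft [0.6477 0.1693 0.086 ] 34 pin [0.6965 0.1774 0.0358] 9 board [646.5 170.8] [122.  121.9] 7.1 d 0.0504 ang 7.6
top inner disc [ 0.4422 -0.0174] 0.0005 hub [ 0.442  -0.0176] 0.0003 ztop 0.0603 slot 65 5.1
top rim disc [0.4394 0.2237] 0.0005 hub [0.4395 0.2236] 0.0005 ztop 0.06 slot 74 -6.5
top plain disc [ 0.4574 -0.2032] 0.0007 hub [ 0.4574 -0.2032] 0.0005 ztop 0.0601 slot 0 156.0
top stand inner shaft [ 0.6205 -0.1214  0.0866] 24 pin [ 0.6509 -0.1344  0.0347] 8 board [ 621.6 -122.5] [120.2 121.1] 66.2 d 0.0316 ang -22.1
top stand rim shaft [0.6451 0.1719 0.0854] 30 pin [0.6968 0.1777 0.0364] 8 board [646.1 172.4] [121.2 119.7] 7.5 d 0.051 ang 6.1
```

```bash
python3 -m inch '[[0,0,0,0,0,-8.5,8.5],[0,0,0,0,0,-8.5,8.5],[0,0,0,0,0,-8.5,8.5],[0,0,0,0,0,-8.5,8.5],[0,0,0,0,0,-8.5,8.5]]' 60
python3 -m inch '[[0,0,0,0,0,-8.5,8.5],[0,0,0,0,0,-8.5,8.5],[0,0,0,0,0,-8.5,8.5],[0,0,0,0,0,-8.5,8.5],[0,0,0,0,0,-0.4,8.5]]'
cat > go.py <<'E'
# usage: go.py x y z psi : prints tool-frame cm shift and rz deg (rz applied after shift)
import sys; from h import *
def st():
    s=get_state(); r=Rq(s["orientation"]).as_matrix(); return s,r
if __name__=="__main__":
    s,r=st(); psi=np.degrees(np.arctan2(r[1,0],r[0,0]))
    t=np.array(list(map(float,sys.argv[1:4])))
    print("clock",round(s["clock"],2),"tcp",s["tcp_pos"].round(4),"psi",psi.round(2),"tilt",np.degrees(np.arccos(-r[2,2])).round(2),"F",s["wrist_force"].round(1),"gap",s["finger_gap"].round(4),"j",s["joint_pos"].round(2))
    print("shift cm",((r.T@(t-s["tcp_pos"]))*100).round(2), "rz", (psi-float(sys.argv[4])).round(2) if len(sys.argv)>4 else "")
E
python3 go.py .4425 -.0184 .16 90
```

```text
clock: 1.5
tcp_pos: [0.1298, -0.5602, 0.2313]
orientation: [0.0, 0.883, 0.469, -0.0]
wrist_force: [0.1, 0.8, 0.2]
finger_gap: 0.0853
clock: 2.0
tcp_pos: [0.1299, -0.5602, 0.2313]
orientation: [0.0, 0.707, 0.707, -0.0]
wrist_force: [0.5, 0.2, 0.1]
finger_gap: 0.0851Traceback (most recent call last):
  File "go.py", line 8, in <module>
    print("clock",round(s["clock"],2),"tcp",s["tcp_pos"].round(4),"psi",psi.round(2),"tilt",np.degrees(np.arccos(-r[2,2])).round(2),"F",s["wrist_force"].round(1),"gap",s["finger_gap"].round(4),"j",s["joint_pos"].round(2))
                                                                                                                                                                        ^^^^^^^^^^^^^^^^^^^^^
AttributeError: 'float' object has no attribute 'round'
```

```bash
sed -i 's/s\["finger_gap"\].round(4)/round(float(s["finger_gap"]),4)/' go.py
python3 -m inch '[[4.17,2.4,0,0,0,0,8.5],[4.17,2.4,0,0,0,0,8.5],[4.17,2.4,0,0,0,0,8.5],[4.17,2.4,0,0,0,0,8.5],[4.17,2.4,0,0,0,0,8.5]]'
python3 -m inch '[[4.17,2.4,0,0,0,0,8.5],[4.17,2.4,0,0,0,0,8.5],[4.17,2.4,0,0,0,0,8.5],[4.17,2.4,0,0,0,0,8.5],[4.17,2.4,0,0,0,0,8.5]]'
python3 -m inch '[[4.17,2.4,0.8,0,0,0,8.5],[4.17,2.4,0.8,0,0,0,8.5],[4.17,2.4,0.8,0,0,0,8.5],[0,0,2.4,0,0,0,8.5],[0,0,2.4,0,0,0,8.5]]'
python3 go.py .4425 -.0184 .16 90
cat > w.py <<'E'
import sys; from h import *
s=get_state(); p=vision.read_camera("wrist"); cv2.imwrite(f"pics/{sys.argv[1]}.png",p["pixels"][:,:,::-1])
T=np.array(p["tool_from_camera"]); print(T.round(3).tolist(), np.round(p["mtx"],1).tolist())
r=Rq(s["orientation"]).as_matrix()
def world(ui,vi):
    d=p["depth"]; K=p["mtx"]; x=(ui-K[0,2]); y=(vi-K[1,2]); rr=np.hypot(x,y); th=rr/K[0,0]
    k=np.where(rr>0,np.tan(th)/np.maximum(rr,1e-9),1/K[0,0]); z=d[vi,ui]
    P=np.stack([x*k*z,-y*k*z,-z],-1); P=P@T[:3,:3].T+T[:3,3]; W=P@r.T+s["tcp_pos"]; W[z==0]=np.nan; return W
v,u=np.mgrid[0:420,0:560]; W=world(u,v); np.savez(f"pics/{sys.argv[1]}.npz",W=W,img=p["pixels"],d=p["depth"])
E
python3 w.py w1
```

```text
clock: 2.5
tcp_pos: [0.2506, -0.3502, 0.2314]
orientation: [0.0, 0.709, 0.705, -0.0]
wrist_force: [0.5, 0.7, -0.1]
finger_gap: 0.0849
clock: 3.0
tcp_pos: [0.3709, -0.1417, 0.2317]
orientation: [0.001, 0.709, 0.705, 0.0]
wrist_force: [0.3, -0.8, 0.1]
finger_gap: 0.0848
clock: 3.5
tcp_pos: [0.4434, -0.0165, 0.159]
orientation: [0.001, 0.707, 0.707, 0.0]
wrist_force: [-0.4, 0.5, -1.3]
finger_gap: 0.0849
clock 3.5 tcp [ 0.4434 -0.0165  0.159 ] psi 90.0 tilt 0.11 F [-0.4  0.5 -1.3] gap 0.0849 j [-0.22  0.1  -0.41  1.06 -0.    1.35]
shift cm [-0.19 -0.09 -0.1 ] rz -0.0
[[0.001, 0.954, 0.301, 0.076], [1.0, -0.001, -0.0, -0.0], [0.0, 0.301, -0.954, -0.144], [0.0, 0.0, 0.0, 1.0]] [[325.2, 0.0, 279.5], [0.0, 325.2, 212.6], [0.0, 0.0, 1.0]]
```

View pics/w1.png

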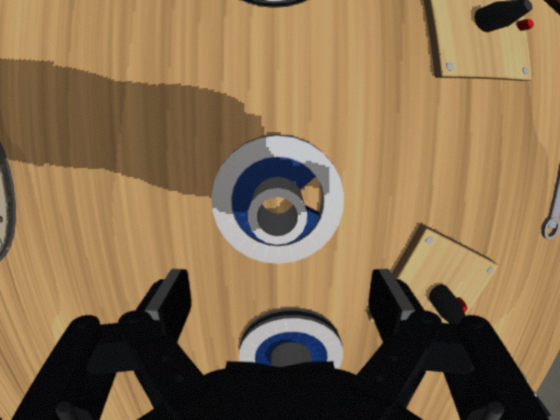

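```bash
cat > wm.py <<'E'
import sys,numpy as np,cv2
from m import fitcirc
def run(f,nm,c0):
    z=np.load(f"pics/{f}.npz"); W=z["W"]; c=np.array(c0)
    for it in range(4):
        near=np.hypot(W[...,0]-c[0],W[...,1]-c[1])
        P=W[(near<.07)&(W[...,2]>.014)&(W[...,2]<.026)]
        H=cv2.convexHull(P[:,:2].astype(np.float32))[:,0]; c,res=fitcirc(H,.0595)
    hub=W[(near<.035)&(W[...,2]>.054)&(W[...,2]<.066)]; hc,hr=fitcirc(cv2.convexHull(hub[:,:2].astype(np.float32))[:,0],.0225)
    ring=(W[...,2]<.009)&((near>.030)&(near<.04) if nm=="inner" else (near>.045)&(near<.057))
    s=W[ring][:,:2]; a=np.degrees(np.arctan2(s[:,1]-c[1],s[:,0]-c[0]))
    print(nm,c.round(4),res.round(4),"hub",hc.round(4),hr.round(4),np.median(hub[:,2]).round(4),"slot",len(s),np.percentile(a,[1,10,50,90,99]).round(1))
run(sys.argv[1],sys.argv[2],(float(sys.argv[3]),float(sys.argv[4])))
E
python3 wm.py w1 inner .4425 -.0184
```

```text
inner [ 0.4416 -0.0195] 0.0009 hub [ 0.4416 -0.0194] 0.0007 0.0608 slot 304 [-18.8 -16.2   3.2  22.2  26.9]
```

```bash
python3 -m inch '[[-0.25,-0.14,4,0,0,0,8.5],[0,0,4,0,0,0,8.5],[0,0,3,0,0,0,8.5],[0,0,2.2,0,0,0,8.5],[0,0,0,0,0,0,8.5]]'
python3 go.py .442 -.019 .027 90
```

```text
clock: 4.05
tcp_pos: [0.4385, -0.0206, 0.0253]
orientation: [-0.002, 0.708, 0.706, -0.001]
wrist_force: [-0.3, -0.2, -0.6]
finger_gap: 0.0849
clock 4.05 tcp [ 0.4385 -0.0206  0.0253] psi 89.77 tilt 0.31 F [-0.3 -0.2 -0.6] gap 0.0849 j [-0.23  0.24 -0.61  0.73 -0.    1.34]
shift cm [ 0.16  0.35 -0.17] rz -0.23
```

```bash
python3 -m inch '[[0.16,0.35,-0.1,0,0,0,8.5],[0,0,0,0,0,0,8.5]]'
python3 go.py .442 -.019 .027 90
python3 -m inch '[[0,0,0,0,0,0,4],[0,0,0,0,0,0,4],[0,0,0,0,0,0,4],[0,0,0,0,0,0,4],[0,0,0,0,0,0,4]]' 80
python3 go.py .442 -.019 .027 90
```

```text
clock: 4.25
tcp_pos: [0.4466, -0.0197, 0.0301]
orientation: [0.002, 0.708, 0.706, 0.001]
wrist_force: [0.2, 0.1, 0.2]
finger_gap: 0.0848
clock 4.25 tcp [ 0.4466 -0.0197  0.0301] psi 89.89 tilt 0.21 F [0.2 0.1 0.2] gap 0.0848 j [-0.22  0.24 -0.6   0.73  0.    1.35]
shift cm [ 0.07 -0.46  0.31] rz -0.11
clock: 4.75
tcp_pos: [0.4437, -0.0193, 0.0294]
orientation: [-0.0, 0.708, 0.707, -0.0]
wrist_force: [-5.2, 0.6, 12.5]
finger_gap: 0.0455
clock 4.75 tcp [ 0.4437 -0.0193  0.0294] psi 89.91 tilt 0.05 F [-5.2  0.6 12.5] gap 0.0455 j [-0.22  0.24 -0.6   0.73 -0.    1.35]
shift cm [ 0.03 -0.17  0.24] rz -0.09
```

```bash
python3 -m inch '[[0,0,-1,0,0,0,4],[0,0,-3,0,0,0,4],[0,0,-4,0,0,0,4],[0,0,-4,0,0,0,4],[0,0,-2,0,0,0,4]]'
python3 go.py .6218 -.1235 .17 62; python3 w.py w2
```

```text
clock: 5.25
tcp_pos: [0.4456, -0.0194, 0.1718]
orientation: [0.002, 0.707, 0.707, 0.001]
wrist_force: [0.7, 0.8, -4.6]
finger_gap: 0.0456
clock 5.25 tcp [ 0.4456 -0.0194  0.1718] psi 89.96 tilt 0.24 F [ 0.7  0.8 -4.6] gap 0.0456 j [-0.22  0.09 -0.38  1.09  0.    1.35]
shift cm [-10.39  17.63   0.26] rz 27.96
[[0.001, 0.954, 0.301, 0.076], [1.0, -0.001, -0.0, -0.0], [0.0, 0.301, -0.954, -0.144], [0.0, 0.0, 0.0, 1.0]] [[325.2, 0.0, 279.5], [0.0, 325.2, 212.6], [0.0, 0.0, 1.0]]
```

View pics/w2.png

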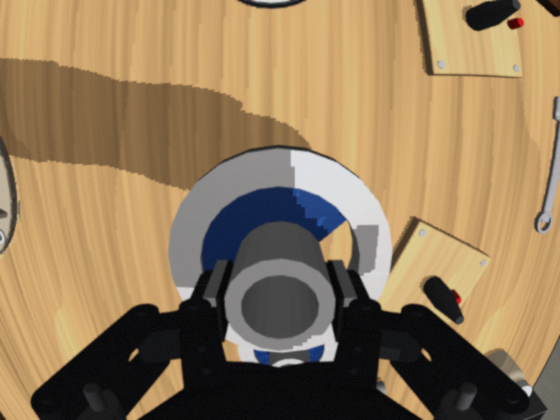

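```bash
cat > rel.py <<'E'
import sys,numpy as np,cv2
from m import fitcirc
from h import *
f=sys.argv[1]; z=np.load(f"pics/{f}.npz"); W=z["W"]; img=z["img"].astype(int)
s=get_state(); r=Rq(s["orientation"]).as_matrix(); t=np.array(s["tcp_pos"])
tl=lambda P:((P-t)@r)
L=tl(W); rad=np.hypot(L[...,0],L[...,1]); zz=L[...,2]
hub=L[(rad<.035)&(np.abs(zz+.031)<.006)&(img.max(-1)<190)&(img.min(-1)>70)]
print("hub zs",np.percentile(hub[:,2],[5,50,95]).round(4),len(hub))
dm=(rad<.08)&(zz>.003)&(zz<.014); D=L[dm]; print("disc top z",np.percentile(D[:,2],[2,50,98]).round(4))
H=cv2.convexHull(D[:,:2].astype(np.float32))[:,0]; H=H[H[:,0]>0]; c,res=fitcirc(H,.0595); print("disc centre tool",c.round(4),res.round(4),len(H))
A=np.c_[D[:,:2],np.ones(len(D))]; k=np.linalg.lstsq(A,D[:,2],rcond=None)[0]; print("tilt deg",np.degrees(k[:2]).round(2))
for nm,c0 in {"inner":(.6218,-.1235),"rim":(.6463,.1716)}.items():
    near=np.hypot(W[...,0]-c0[0],W[...,1]-c0[1])
    b=W[(near<.1)&(W[...,2]>.012)&(W[...,2]<.024)]
    if len(b)<100: continue
    br=cv2.minAreaRect((b[:,:2]*1000).astype(np.float32)); sh=W[(near<.03)&(W[...,2]>.083)&(W[...,2]<.094)]
    print(nm,"board",np.round(br[0],1),np.round(br[1],1),round(br[2],1),"shaft top",sh.mean(0).round(4) if len(sh) else None)
E
python3 rel.py w2
```

```text
hub zs [-0.0303 -0.0294 -0.0274] 4601
disc top z [0.0058 0.0106 0.0139]
disc centre tool [ 0.0008 -0.0014] 0.0003 35
tilt deg [ 0.21 -0.01]
inner board [ 623.2 -119.1] [109.4 121.2] 66.5 shaft top [ 0.6196 -0.123   0.0873]
rim board [647.7 153. ] [121.1  86.5] 7.6 shaft top [0.644  0.1687 0.0873]
```

```bash
python3 -m inch '[[-2.1,3.54,0,0,0,0,4],[-2.1,3.54,0,0,0,0,4],[-2.1,3.54,0,0,0,0,4],[-2.1,3.54,0,0,0,0,4],[-2.1,3.54,0,0,0,0,4]]'
python3 -m inch '[[0,0,0,0,0,7,4],[0,0,0,0,0,7,4],[0,0,0,0,0,7,4],[0,0,0,0,0,7,4],[0,0,0,0,0,0,4]]'
python3 -m inch '[[0,0,0,0,0,0,4],[0,0,0,0,0,0,4]]'
python3 go.py .6225 -.1245 .14 62;python3 w.py w3
```

```text
clock: 5.8
tcp_pos: [0.6219, -0.125, 0.1667]
orientation: [-0.001, 0.707, 0.707, -0.0]
wrist_force: [0.8, -0.5, -3.5]
finger_gap: 0.0454
clock: 6.3
tcp_pos: [0.6206, -0.1242, 0.1666]
orientation: [-0.001, 0.857, 0.515, -0.001]
wrist_force: [0.0, 0.4, -4.0]
finger_gap: 0.0454
clock: 6.5
tcp_pos: [0.621, -0.1243, 0.1677]
orientation: [-0.0, 0.857, 0.516, -0.0]
wrist_force: [-1.2, -0.3, -4.3]
finger_gap: 0.0454
clock 6.5 tcp [ 0.621  -0.1243  0.1677] psi 62.07 tilt 0.05 F [-1.2 -0.3 -4.3] gap 0.0454 j [-0.32  0.45  0.09  1.21 -0.    1.73]
shift cm [0.05 0.14 2.77] rz 0.07
[[0.001, 0.954, 0.301, 0.076], [1.0, -0.001, -0.0, 0.0], [0.0, 0.301, -0.954, -0.144], [0.0, 0.0, 0.0, 1.0]] [[325.2, 0.0, 279.5], [0.0, 325.2, 212.6], [0.0, 0.0, 1.0]]
```

View pics/w3.png

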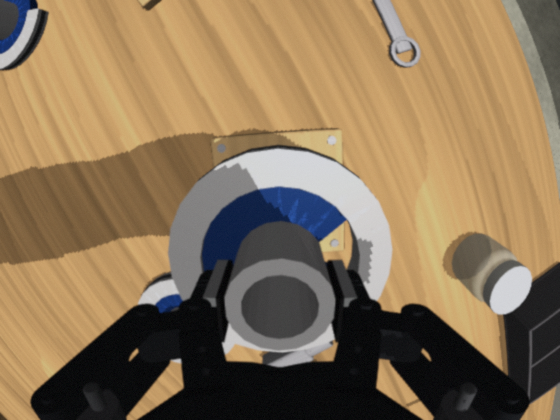

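```bash
python3 -m inch '[[0.05,0.14,2,0,0,0,4],[0,0,2,0,0,0,4],[0,0,1.5,0,0,0,4],[0,0,1,0,0,0,4],[0,0,0,0,0,0,4]]'
python3 -m inch '[[0,0,0,0,0,0,4],[0,0,0,0,0,0,4]]'
python3 go.py .6225 -.1245 .0474 62
```

```text
clock: 7.05
tcp_pos: [0.6217, -0.1243, 0.1017]
orientation: [-0.001, 0.857, 0.515, -0.001]
wrist_force: [-0.2, -0.2, -3.6]
finger_gap: 0.0457
clock: 7.25
tcp_pos: [0.6236, -0.1249, 0.1045]
orientation: [0.001, 0.857, 0.515, 0.001]
wrist_force: [-0.1, 0.6, -3.9]
finger_gap: 0.0453
clock 7.25 tcp [ 0.6236 -0.1249  0.1045] psi 61.96 tilt 0.12 F [-0.1  0.6 -3.9] gap 0.0453 j [-0.32  0.49 -0.01  1.07 -0.    1.74]
shift cm [-0.02 -0.12  5.71] rz -0.04
```

```bash
python3 -m inch '[[0,-0.05,1,0,0,0,4],[0,0,0.7,0,0,0,4],[0,0,0.5,0,0,0,4],[0,0,0.3,0,0,0,4],[0,0,0,0,0,0,4]]'
python3 go.py .6225 -.1245 .0474 62
python3 -m inch '[[0,0,0.4,0,0,0,4],[0,0,0.4,0,0,0,4],[0,0,0.4,0,0,0,4],[0,0,0,0,0,0,4]]'
python3 go.py .6225 -.1245 .0474 62
```

```text
clock: 7.75
tcp_pos: [0.6218, -0.1242, 0.0775]
orientation: [-0.001, 0.857, 0.515, -0.0]
wrist_force: [0.5, 0.1, -2.9]
finger_gap: 0.0454
clock 7.75 tcp [ 0.6218 -0.1242  0.0775] psi 61.95 tilt 0.08 F [ 0.5  0.1 -2.9] gap 0.0454 j [-0.32  0.51 -0.05  1.02 -0.    1.74]
shift cm [0.01 0.08 3.01] rz -0.05
clock: 8.15
tcp_pos: [0.6218, -0.1242, 0.0655]
orientation: [-0.0, 0.857, 0.515, -0.0]
wrist_force: [-0.8, 0.6, -3.7]
finger_gap: 0.0454
clock 8.15 tcp [ 0.6218 -0.1242  0.0655] psi 61.95 tilt 0.07 F [-0.8  0.6 -3.7] gap 0.0454 j [-0.32  0.52 -0.06  0.99 -0.    1.74]
shift cm [0.01 0.07 1.81] rz -0.05
```

```bash
python3 -m inch '[[0,0,0.3,0,0,0,4],[0,0,0.3,0,0,0,4],[0,0,0,0,0,0,4]]'
python3 -m inch '[[0,0,0.3,0,0,0,4],[0,0,0.3,0,0,0,4],[0,0,0,0,0,0,4]]'
python3 go.py .6225 -.1245 .0474 62
```

```text
clock: 8.45
tcp_pos: [0.622, -0.1243, 0.0598]
orientation: [-0.0, 0.857, 0.515, -0.0]
wrist_force: [0.1, 0.5, -3.6]
finger_gap: 0.0456
clock: 8.75
tcp_pos: [0.622, -0.1243, 0.0537]
orientation: [-0.0, 0.857, 0.515, -0.0]
wrist_force: [-0.5, 0.6, -4.9]
finger_gap: 0.0457
clock 8.75 tcp [ 0.622  -0.1243  0.0537] psi 61.95 tilt 0.05 F [-0.5  0.6 -4.9] gap 0.0457 j [-0.32  0.53 -0.08  0.97 -0.    1.74]
shift cm [0.01 0.06 0.63] rz -0.05
```

```bash
python3 -m inch '[[0,0,0.2,0,0,0,4],[0,0,0.2,0,0,0,4],[0,0,0.15,0,0,0,4],[0,0,0,0,0,0,4]]'
python3 go.py .6225 -.1245 .0474 62
```

```text
clock: 9.15
tcp_pos: [0.6222, -0.1244, 0.0485]
orientation: [-0.0, 0.857, 0.515, -0.0]
wrist_force: [0.5, -0.0, -4.0]
finger_gap: 0.0456
clock 9.15 tcp [ 0.6222 -0.1244  0.0485] psi 61.95 tilt 0.03 F [ 0.5 -0.  -4. ] gap 0.0456 j [-0.32  0.53 -0.08  0.96 -0.    1.74]
shift cm [0.   0.04 0.11] rz -0.05
```

Pin and bore are engaged and it's about 1 mm above the board. I'll release it and retreat.

```bash
python3 -m inch '[[0,0,0,0,0,0,6],[0,0,0,0,0,0,8.5],[0,0,0,0,0,0,8.5],[0,0,0,0,0,0,8.5],[0,0,-0.5,0,0,0,8.5]]'
python3 -m inch '[[0,0,-2,0,0,0,8.5],[0,0,-3.5,0,0,0,8.5],[0,0,-3.5,0,0,0,8.5],[0,0,-2.5,0,0,0,8.5],[0,0,0,0,0,-8,8.5]]'
python3 go.py .4397 .2231 .17 90;python3 w.py w4
```

```text
clock: 9.65
tcp_pos: [0.6219, -0.1243, 0.0535]
orientation: [-0.0, 0.857, 0.515, -0.0]
wrist_force: [0.4, -0.3, 0.8]
finger_gap: 0.0848
clock: 10.15
tcp_pos: [0.6249, -0.1252, 0.1744]
orientation: [0.003, 0.819, 0.574, 0.003]
wrist_force: [0.0, -0.3, 0.1]
finger_gap: 0.0846
clock 10.15 tcp [ 0.6249 -0.1252  0.1744] psi 70.11 tilt 0.49 F [ 0.  -0.3  0.1] gap 0.0846 j [-0.32  0.45  0.1   1.22 -0.    1.59]
shift cm [ 26.45 -29.27   0.19] rz -19.89
[[0.001, 0.954, 0.301, 0.076], [1.0, -0.001, -0.0, 0.0], [0.0, 0.301, -0.954, -0.144], [0.0, 0.0, 0.0, 1.0]] [[325.2, 0.0, 279.5], [0.0, 325.2, 212.6], [0.0, 0.0, 1.0]]
```

View pics/w4.png

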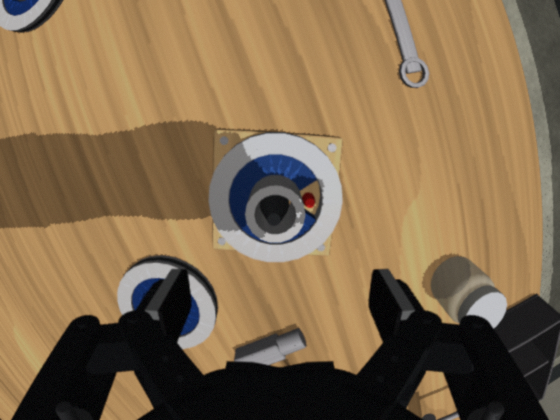

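The inner pulley is seated, with the red pin visible in its slot at (309,200). Next is the rim pulley.

```bash
python3 -m inch '[[0,0,0,0,0,-6.6,8.5],[0,0,0,0,0,-6.6,8.5],[0,0,0,0,0,-6.7,8.5],[0,0,0,0,0,0,8.5]]'
python3 go.py .4397 .2231 .17 90
```

```text
clock: 10.6
tcp_pos: [0.622, -0.1243, 0.1685]
orientation: [-0.0, 0.709, 0.706, -0.0]
wrist_force: [0.8, -0.2, 0.4]
finger_gap: 0.0852
clock 10.6 tcp [ 0.622  -0.1243  0.1685] psi 89.76 tilt 0.05 F [ 0.8 -0.2  0.4] gap 0.0852 j [-0.32  0.45  0.1   1.22 -0.    1.25]
shift cm [ 34.66 -18.37  -0.13] rz -0.24
```

```bash
python3 -m inch '[[4.33,-2.3,0,0,0,0,8.5],[4.33,-2.3,0,0,0,0,8.5],[4.33,-2.3,0,0,0,0,8.5],[4.33,-2.3,0,0,0,0,8.5],[4.33,-2.3,0,0,0,0,8.5]]'
python3 -m inch '[[4.33,-2.3,0,0,0,0,8.5],[4.33,-2.3,0,0,0,0,8.5],[4.33,-2.27,0,0,0,0,8.5],[0,0,0,0,0,0,8.5],[0,0,0,0,0,0,8.5]]'
python3 -m inch '[[0,0,0,0,0,0,8.5],[0,0,0,0,0,0,8.5]]'
python3 go.py .4397 .2231 .027 90;python3 w.py w5;python3 wm.py w5 rim .4397 .2231
```

```text
clock: 11.1
tcp_pos: [0.5066, 0.0938, 0.1687]
orientation: [-0.0, 0.71, 0.704, 0.0]
wrist_force: [0.8, 0.8, 0.8]
finger_gap: 0.0844
clock: 11.6
tcp_pos: [0.4389, 0.2234, 0.1688]
orientation: [0.0, 0.708, 0.706, -0.0]
wrist_force: [0.2, 0.3, 0.1]
finger_gap: 0.085
clock: 11.8
tcp_pos: [0.4403, 0.2213, 0.1687]
orientation: [0.0, 0.709, 0.705, -0.0]
wrist_force: [0.7, -0.1, 0.4]
finger_gap: 0.0851
clock 11.8 tcp [0.4403 0.2213 0.1687] psi 89.66 tilt 0.02 F [ 0.7 -0.1  0.4] gap 0.0851 j [ 0.3   0.18 -0.28  1.11 -0.    1.88]
shift cm [ 0.19 -0.06 14.17] rz -0.34
[[0.001, 0.954, 0.301, 0.076], [1.0, -0.001, -0.0, -0.0], [0.0, 0.301, -0.954, -0.144], [0.0, 0.0, 0.0, 1.0]] [[325.2, 0.0, 279.5], [0.0, 325.2, 212.6], [0.0, 0.0, 1.0]]
rim [0.4391 0.2218] 0.0007 hub [0.4391 0.2222] 0.0007 0.0609 slot 369 [-29.2 -26.6 -10.9   3.3   7.1]
```

View pics/w5.png

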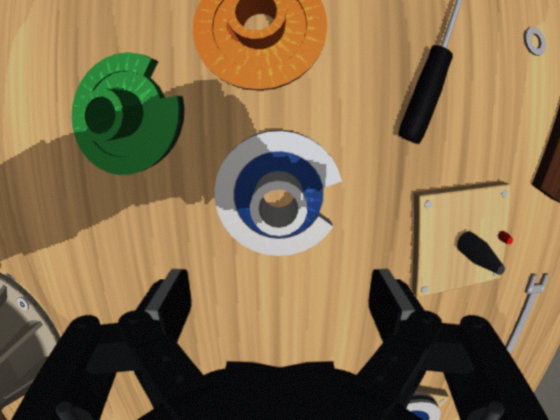

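```bash
python3 - <<'E'
import numpy as np
W=np.load("pics/w5.npz")["W"]
for n,W,c in (("wrist",W,(.4391,.2220)),("top",np.load("pics/top_d.npy"),(.4394,.2237))):
    r=np.hypot(W[...,0]-c[0],W[...,1]-c[1]); m=(r>.046)&(r<.057)&(W[...,2]>.016)&(W[...,2]<.025)
    a=np.sort(np.degrees(np.arctan2(W[m][:,1]-c[1],W[m][:,0]-c[0]))); g=np.diff(a); i=g.argmax(); print(n,a[i],a[i+1],(a[i]+a[i+1])/2)
E
```

```text
wrist -28.305433668927677 12.256659268039192 -8.024387200444242
top -29.345733908248118 12.26891166655884 -8.53841112084464
```

```bash
python3 -m inch '[[0.09,-0.11,4,0,0,0,8.5],[0,0,4,0,0,0,8.5],[0,0,3,0,0,0,8.5],[0,0,2,0,0,0,8.5],[0,0,0.9,0,0,0,8.5]]'
python3 -m inch '[[0,0,0,0,0,0,8.5],[0,0,0,0,0,0,8.5],[0,0,0,0,0,0,8.5]]'
python3 go.py .4392 .2222 .029 90
```

```text
clock: 12.35
tcp_pos: [0.4375, 0.2218, 0.0276]
orientation: [-0.001, 0.709, 0.705, -0.002]
wrist_force: [-0.8, 0.4, 0.5]
finger_gap: 0.0849
clock: 12.65
tcp_pos: [0.4398, 0.2236, 0.031]
orientation: [0.001, 0.708, 0.706, 0.001]
wrist_force: [0.3, 0.5, -0.1]
finger_gap: 0.0848
clock 12.65 tcp [0.4398 0.2236 0.031 ] psi 89.82 tilt 0.14 F [ 0.3  0.5 -0.1] gap 0.0848 j [ 0.31  0.31 -0.48  0.77 -0.    1.88]
shift cm [-0.14 -0.06  0.2 ] rz -0.18
```

```bash
python3 -m inch '[[-0.1,-0.03,0,0,0,0,4],[0,0,0,0,0,0,4],[0,0,0,0,0,0,4],[0,0,0,0,0,0,4],[0,0,0,0,0,0,4]]' 80
python3 go.py .4392 .2222 .029 90
python3 -m inch '[[0,0,-1,0,0,0,4],[0,0,-3,0,0,0,4],[0,0,-4,0,0,0,4],[0,0,-4,0,0,0,4],[0,0,-2,0,0,0,4]]'
python3 -m inch '[[0,0,0,0,0,0,4],[0,0,0,0,0,0,4]]'
python3 w.py w6; python3 rel.py w6;python3 go.py .6463 .1716 .17 105.6
```

```text
clock: 13.15
tcp_pos: [0.4389, 0.2225, 0.031]
orientation: [0.001, 0.708, 0.706, 0.001]
wrist_force: [-0.7, -3.0, 7.9]
finger_gap: 0.0455
clock 13.15 tcp [0.4389 0.2225 0.031 ] psi 89.88 tilt 0.12 F [-0.7 -3.   7.9] gap 0.0455 j [ 0.31  0.31 -0.49  0.77 -0.    1.88]
shift cm [-0.03  0.03  0.2 ] rz -0.12
clock: 13.65
tcp_pos: [0.4389, 0.2228, 0.1732]
orientation: [0.001, 0.708, 0.706, 0.002]
wrist_force: [0.7, 0.4, -4.6]
finger_gap: 0.045
clock: 13.85
tcp_pos: [0.4376, 0.2223, 0.1691]
orientation: [-0.0, 0.708, 0.706, -0.0]
wrist_force: [-0.6, -0.1, -5.2]
finger_gap: 0.0452
[[0.001, 0.954, 0.301, 0.076], [1.0, -0.001, -0.0, -0.0], [0.0, 0.301, -0.954, -0.144], [0.0, 0.0, 0.0, 1.0]] [[325.2, 0.0, 279.5], [0.0, 325.2, 212.6], [0.0, 0.0, 1.0]]
hub zs [-0.0317 -0.0307 -0.0264] 5128
disc top z [0.0068 0.0095 0.0138]
disc centre tool [0.0005 0.0004] 0.0002 33
tilt deg [-0.44  0.39]
inner board [606.9 -63.7] [23.5 45.6] 68.5 shaft top None
rim board [645.3 170. ] [120.9 121.9] 7.4 shaft top [0.6442 0.1715 0.0874]
clock 13.9 tcp [0.4369 0.222  0.1682] psi 89.86 tilt 0.16 F [-0.4  0.6 -4.5] gap 0.0456 j [ 0.31  0.18 -0.28  1.11 -0.    1.88]
shift cm [-4.99 20.95 -0.23] rz -15.74
```

View pics/w6.png

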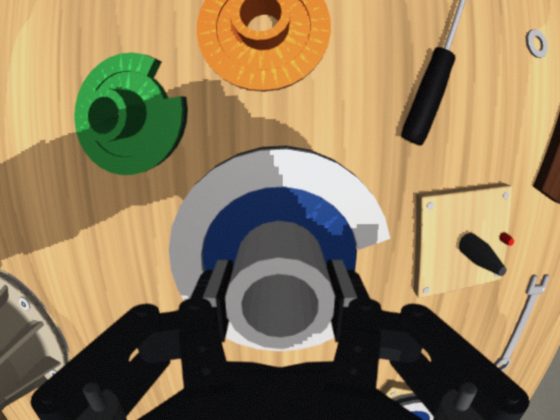

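```bash
python3 -m inch '[[-1.02,4.18,0,0,0,0,4],[-1.02,4.18,0,0,0,0,4],[-1.02,4.18,0,0,0,0,4],[-1.02,4.18,0,0,0,0,4],[-1.02,4.1,0,0,0,0,4]]'
python3 -m inch '[[0,0,0,0,0,-7.8,4],[0,0,0,0,0,-7.8,4],[0,0,0,0,0,0,4],[0,0,0,0,0,0,4],[0,0,0,0,0,0,4]]'
python3 go.py .6458 .1706 .105 105.6
```

```text
clock: 14.4
tcp_pos: [0.6463, 0.1701, 0.1664]
orientation: [-0.002, 0.708, 0.706, -0.002]
wrist_force: [1.6, 0.3, -4.7]
finger_gap: 0.0454
clock: 14.9
tcp_pos: [0.6455, 0.171, 0.1688]
orientation: [-0.001, 0.606, 0.795, -0.001]
wrist_force: [0.1, -0.2, -4.2]
finger_gap: 0.0451
clock 14.9 tcp [0.6455 0.171  0.1688] psi 105.34 tilt 0.1 F [ 0.1 -0.2 -4.2] gap 0.0451 j [ 0.14  0.52  0.2   1.26 -0.    1.44]
shift cm [-0.05  0.03  6.38] rz -0.26
```

```bash
python3 -m inch '[[0,0,2,0,0,0,4],[0,0,2,0,0,0,4],[0,0,1.5,0,0,0,4],[0,0,1,0,0,0,4],[0,0,0,0,0,0,4]]'
python3 -m inch '[[0,0,0,0,0,0,4],[0,0,0,0,0,0,4],[0,0,0,0,0,0,4]]'
python3 go.py .6458 .1706 .049 105.6
```

```text
clock: 15.4
tcp_pos: [0.6448, 0.1708, 0.1031]
orientation: [-0.001, 0.606, 0.796, -0.001]
wrist_force: [-1.1, -0.1, -4.0]
finger_gap: 0.0455
clock: 15.7
tcp_pos: [0.647, 0.171, 0.106]
orientation: [0.001, 0.606, 0.796, 0.001]
wrist_force: [0.3, 0.4, -4.4]
finger_gap: 0.0452
clock 15.7 tcp [0.647 0.171 0.106] psi 105.44 tilt 0.12 F [ 0.3  0.4 -4.4] gap 0.0452 j [ 0.14  0.55  0.1   1.12 -0.    1.44]
shift cm [-0.   -0.13  5.7 ] rz -0.16
```

```bash
python3 -m inch '[[0,-0.02,1,0,0,0,4],[0,0,0.7,0,0,0,4],[0,0,0.5,0,0,0,4],[0,0,0.3,0,0,0,4],[0,0,0,0,0,0,4]]'
python3 -m inch '[[0,0,0.4,0,0,0,4],[0,0,0.4,0,0,0,4],[0,0,0.4,0,0,0,4],[0,0,0,0,0,0,4],[0,0,0,0,0,0,4]]'
python3 go.py .6458 .1706 .049 105.6
```

```text
clock: 16.2
tcp_pos: [0.6455, 0.1707, 0.0788]
orientation: [-0.001, 0.606, 0.796, -0.001]
wrist_force: [0.0, -0.4, -4.5]
finger_gap: 0.0452
clock: 16.7
tcp_pos: [0.6459, 0.1708, 0.0676]
orientation: [-0.0, 0.606, 0.796, -0.0]
wrist_force: [-0.9, -0.1, -4.5]
finger_gap: 0.045
clock 16.7 tcp [0.6459 0.1708 0.0676] psi 105.45 tilt 0.02 F [-0.9 -0.1 -4.5] gap 0.045 j [ 0.14  0.58  0.04  1.04 -0.    1.44]
shift cm [-0.01 -0.01  1.86] rz -0.15
```

```bash
python3 -m inch '[[0,0,0.3,0,0,0,4],[0,0,0.3,0,0,0,4],[0,0,0,0,0,0,4]]'
python3 -m inch '[[0,0,0.3,0,0,0,4],[0,0,0.3,0,0,0,4],[0,0,0,0,0,0,4]]'
python3 -m inch '[[0,0,0.2,0,0,0,4],[0,0,0.2,0,0,0,4],[0,0,0.1,0,0,0,4],[0,0,0,0,0,0,4]]'
python3 go.py .6458 .1706 .049 105.6
```

```text
clock: 17.0
tcp_pos: [0.6456, 0.1707, 0.0612]
orientation: [-0.0, 0.606, 0.796, -0.0]
wrist_force: [-0.1, -0.7, -4.2]
finger_gap: 0.0456
clock: 17.3
tcp_pos: [0.6455, 0.1707, 0.0551]
orientation: [-0.0, 0.606, 0.796, -0.0]
wrist_force: [-0.9, -0.8, -5.1]
finger_gap: 0.045
clock: 17.7
tcp_pos: [0.6459, 0.1707, 0.0505]
orientation: [-0.0, 0.606, 0.796, -0.0]
wrist_force: [0.9, -0.6, -5.2]
finger_gap: 0.0454
clock 17.7 tcp [0.6459 0.1707 0.0505] psi 105.45 tilt 0.03 F [ 0.9 -0.6 -5.2] gap 0.0454 j [ 0.14  0.59  0.02  1.   -0.    1.44]
shift cm [-0.01 -0.01  0.15] rz -0.15
```

```bash
python3 -m inch '[[0,0,0,0,0,0,6],[0,0,0,0,0,0,8.5],[0,0,0,0,0,0,8.5],[0,0,0,0,0,0,8.5],[0,0,-0.5,0,0,0,8.5]]'
python3 -m inch '[[0,0,-2,0,0,0,8.5],[0,0,-3.5,0,0,0,8.5],[0,0,-3.5,0,0,0,8.5],[0,0,-2.5,0,0,0,8.5],[0,0,0,0,0,0,8.5]]'
python3 w.py w7
python3 -m inch '[[0,-4,0,0,0,0,8.5],[0,-4,0,0,0,0,8.5],[0,-4,0,0,0,0,8.5],[0,-4,0,0,0,0,8.5],[0,-4,0,0,0,0,8.5]]'
python3 -m inch '[[0,-4,0,0,0,0,8.5],[0,0,0,0,0,0,8.5],[0,0,0,0,0,0,8.5]]'
cat > f.py <<'E'
from h import *; from m import fitcirc
for n in ["scene","top"]:
    p=vision.read_camera(n); W=cloud(p); cv2.imwrite(f"pics/{n}9.png",p["pixels"][:,:,::-1]); img=p["pixels"].astype(int)
    for nm,c0,lp in (("inner",(.6218,-.1235),.032),("rim",(.6463,.1716),.051)):
        c=np.array(c0)
        near=np.hypot(W[...,0]-c[0],W[...,1]-c[1]); m=(near<.075)&(W[...,2]>.030)&(W[...,2]<.05)
        P=W[m]; c,res=fitcirc(cv2.convexHull(P[:,:2].astype(np.float32))[:,0],.0595)
        near=np.hypot(W[...,0]-c[0],W[...,1]-c[1]); rm=W[(near>.046)&(near<.057)&(W[...,2]>.030)&(W[...,2]<.05)]
        k=np.linalg.lstsq(np.c_[rm[:,:2]-c,np.ones(len(rm))],rm[:,2],rcond=None)[0]
        hub=W[(near<.03)&(W[...,2]>.07)&(W[...,2]<.083)]
        red=W[(img[...,0]>110)&(img[...,1]<70)&(img[...,2]<70)&(near<.07)]
        print(n,nm,"centre",c.round(4),"off mm",((c-c0)*1000).round(1),"rim z",k[2].round(4),"tilt",k[:2].round(3),"hub z",np.median(hub[:,2]).round(4),"red",len(red))
E
python3 f.py; python3 go.py 0 0 0
```

```text
clock: 18.2
tcp_pos: [0.6457, 0.1707, 0.0555]
orientation: [-0.0, 0.606, 0.796, -0.0]
wrist_force: [-0.1, 0.3, -0.1]
finger_gap: 0.085
clock: 18.7
tcp_pos: [0.6487, 0.1712, 0.1764]
orientation: [0.003, 0.606, 0.796, 0.003]
wrist_force: [0.9, -0.7, 0.3]
finger_gap: 0.085
[[0.001, 0.954, 0.301, 0.076], [1.0, -0.0, -0.0, -0.0], [-0.0, 0.301, -0.954, -0.144], [0.0, 0.0, 0.0, 1.0]] [[325.2, 0.0, 279.5], [0.0, 325.2, 212.6], [0.0, 0.0, 1.0]]
clock: 19.25
tcp_pos: [0.4506, 0.117, 0.1693]
orientation: [-0.001, 0.606, 0.796, -0.001]
wrist_force: [-0.4, 0.2, 0.1]
finger_gap: 0.0849
clock: 19.55
tcp_pos: [0.4136, 0.1067, 0.1702]
orientation: [-0.0, 0.606, 0.796, -0.0]
wrist_force: [0.3, 0.6, 0.1]
finger_gap: 0.085
scene inner centre [ 0.6235 -0.1243] off mm [ 1.7 -0.8] rim z 0.0381 tilt [0.001 0.001] hub z 0.0774 red 19
scene rim centre [0.6463 0.1698] off mm [-0.  -1.8] rim z 0.0379 tilt [-0.011 -0.002] hub z 0.0775 red 15
top inner centre [ 0.6225 -0.1222] off mm [0.7 1.3] rim z 0.0383 tilt [-0.003  0.001] hub z 0.0778 red 0
top rim centre [0.6453 0.1718] off mm [-1.   0.2] rim z 0.0381 tilt [-0.003  0.002] hub z 0.0782 red 9
clock 19.65 tcp [0.4155 0.1069 0.1706] psi 105.45 tilt 0.04 F [0.2 0.  0.5] gap 0.0851 j [ 0.06  0.06 -0.42  1.09 -0.    1.37]
shift cm [  0.76 -42.91  17.03] rz
```

```bash
python3 -c "
import cv2,numpy as np
a=[cv2.imread(f'pics/{n}.png') for n in ('w7','top9')]
cv2.imwrite('pics/both.png',cv2.resize(np.vstack([a[0][100:330],a[1][80:340]]),None,fx=1.2,fy=1.2))"
```

```text
(no output)
```

View pics/both.png

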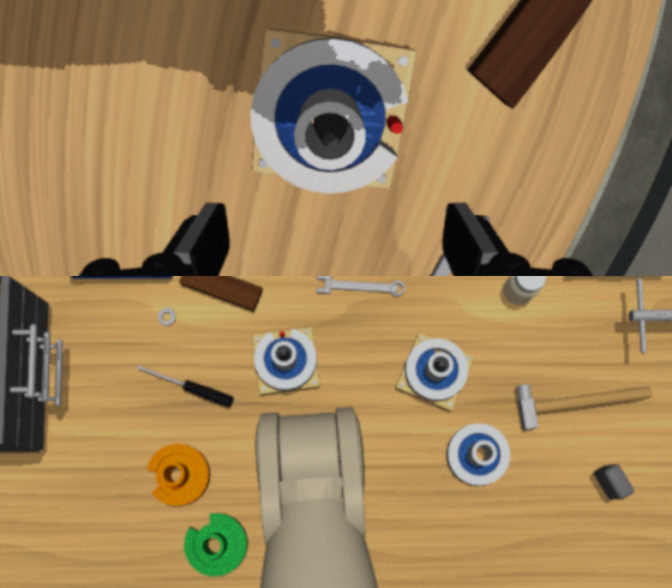

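Both pulleys are down: rim tops are at about 0.038 m (the 18 mm board plus the 20 mm rim), and both lie level and centred. The composite shows the red pin in the notch at (395,125), and the arm is clear. I'm handing in.

```bash
python3 -c "
from workcell import workorder; print(workorder.hand_in())"
```

```text
the job is handed in; nothing more can be done
None
```

I seated both slotted pulleys on their matching stands, released them and handed the job in at about 20 s of the 64 s allowed. I did not touch the plain pulley or the green and orange look-alikes.

My last checks, from the scene and top cameras after the arm had pulled clear:

| Check | pulley_inner | pulley_rim | Needed |
|---|---|---|---|
| Offset from shaft axis | 1.5–1.9 mm | 1.0–1.8 mm | under 12 mm |
| Underside above the bench (rim top minus 20 mm) | about 18 mm | about 18 mm | 12–24 mm |
| Tilt, at most | 0.003 rad | 0.011 rad | under 0.1 rad |

- **Pins:** the wrist camera showed the red pin in the slot for both pulleys.
- **Forces:** the highest wrist force in the readings I took was about 14 N, when the gripper closed on the first hub. The descents and releases showed no unexpected force.
- **Disagreements:** the scene and top cameras differed by about 2 mm on positions, which is within their calibration. The top view showed no red for the inner pin because the hub and shaft hide it. The scene and wrist cameras did show it.

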